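Latch and pump up the plant-mister jug

ROBOT

A 6-joint arm with a two-finger parallel gripper is mounted at the origin on the work surface. World frame = base frame: x ahead of the robot, y to its left, z up, the work surface at z = 0. Lengths are in m, angles in rad, forces in N, time in s.
With the tool pointing down it reaches from about 0.25 to 0.725 m from the base axis. Payload 4 kg.
Tool frame: the origin (TCP) lies on the centre line of the jaws, within the pads' length; the fingertips stand 22 mm ahead of it and the grasp point (between the pads) lies 3 mm ahead of it; z points along the fingers, y is the line along which they close (so a half turn about z gives the same grasp; the last joint's range is limited). The gripper opens to 85 mm and grips with 20 to 120 N. Pads are 22 mm wide; open, the fingers measure 114 mm over their backs; the gripper's body (76 mm by 85 mm) begins 54 mm behind the grasp point. The pads swing forward as they close: fully open they stand 13 mm farther back than shut.
Start: joints at [-1.293, 0.241, 0.005, 1.335, 0, 1.571], TCP at [0.137, -0.481, 0.253] pointing down, gripper open.
Joint ranges: [-2.72, 2.72], [-1.05, 1.87], [-1.09, 1.28], [-1.99, 2.15], [-1.42, 1.44], [-3.14, 3.14]. Speed limits (rad/s): [2.79, 2.79, 3.14, 3.14, 3.14, 3.14].

INTERFACE

Orientations are given as a unit quaternion [x, y, z, w].
In Python, from workcell import bot gives the robot as it stands.
- The arm moves only by the shell command python3 -m inch 'ROWS'. ROWS is JSON, one flat list of numbers, 7 for each row, row after row: the shift along the world's x, y, z in mm, then the turn, a rotation vector about the world's x, y, z in rad, then the opening in per cent of the stroke, from 0 (shut) to 100 (fully open). A call has 1 to 8 rows; each row is the pose to reach, as a shift and turn from the pose commanded when the call began; what a row does not reach only later rows make up. A row lasts 1/12 s, in which the tool goes at most 41.7 mm and 7.16 degrees, less where a joint would pass 70% of its speed; a pose out of reach is approached as far as the arm can. A call with a gripper value outside its range is refused whole. The fingers move at their own pace and stop on an object; the grip force is fixed at half the most. Time passes only in rows, so rows that repeat a pose let the fingers close. It gives the time, the measured TCP pose, the force, the opening and the grip force at its end, in the units of the state.
- bot.get_obs(): the state, without advancing time (a new reading comes with each control period).
- bot.camera(name): name is "side" or "top" or "wrist"; returns the picture (420x560x3 uint8, blue, green, red); there is no depth.
- bot.camera_info(name): a dict with "intrinsics" (3x3 intrinsics, pixels), "camera_from_world" (4x4, takes a point from world to camera coordinates); the wrist camera has in their place "hand_eye" (4x4, takes a point from camera to tool coordinates, whose origin is the TCP and whose axes are the flange's). Camera axes: x right, y down, z forward; pixel columns grow to the right and rows downward; lengths in m; the calibration is good to about 2 mm. A picture is of the moment at which its call begins: read the wrist's pose just before it. camera_info takes no time and is no camera call.
- bot.job_done(): hands the job in; it is judged then, once.
Trained networks look in the newest picture that a camera, given by its name, has taken for a name from the list of things; names that differ only in an ending like _2 or _b are one class to them, and where a whole thing is asked for, a point or a joint stands for the part that bears it (a point fixed in the world has none). Each returns a list of dicts, best first, with "confidence" (0 to 1); they miss things now and then, are a little off and sometimes report something else, mostly with a low value. They report only what shows in the picture. A call takes as long as a camera call. They do not tell look-alikes from the thing itself.
- bot.silhouettes(camera, target): "mask" (420x560 bool, what is visible of it) and "uv" ([column, row] in pixels, amid what is visible of it).
- bot.spot_point(camera, target): "uv" ([column, row] in pixels: a listed point, or the origin of a listed thing).
The state is a dict: "clock": time; "joint_pos": joint angles; "joint_vel": joint speeds; "tau": joint torques, N m; "eef_pos": TCP position; "tool_rot": TCP orientation; "ft_force": force on the tool from outside, world axes, zero at the start; "ft_torque": the same for the moment, N m; "grip_width": finger opening in m; "grasp_force": force on a finger pad.
Only numpy, scipy, OpenCV 4.12 (cv2) and the standard library are available. Lean on these libraries where they do the work, as an engineer would, in place of code of your own. Each camera call takes 0.05 s, during which the arm holds its last target. There are 200 camera calls.

TASK

Pressurise the empty clear mister jug for a leak check: first push its raised orange lid latch down flat with the fingertips, then press the black pump plunger right down and let it spring right up, stroke after stroke, until the red indicator pin beside it has popped fully out and its green ring shows clear of the lid. Only press and push: do not grip, lift, tip or shove the jug along, do not touch the pin, and leave everything else on the counter where it stands. Finish with the latch flat, the plunger up, the pin fully out and the hand clear.

Things in the scene. Friction and masses are not known exactly. Their poses are not given: they have to be found in the camera images.
- jug: Loose, light clear plastic pump jug, 198 mm tall to the top face of its white lid, body 128 mm and lid 146 mm across, about 0.75 kg, standing upright. Origin: centre of its underside; z up. On the lid: latch on the jug's -x side, pump plunger near the middle at (18, 0) mm, indicator pin at (12, 50) mm (jug x, y); a green carrying handle sticks out at +x to 113 mm.
- plunger_top (a point): Centre of the top face of the black pump plunger knob, a disc 42 mm across and 12 mm thick on a 15 mm steel stem, 48 mm above the lid when up. It moves straight down 28 mm and springs back.
- pump (a joint): Plunger depression in m: 0 up, 0.028 at its hard bottom stop. It resists with 4 to 6 N down to 14 mm, then is firmer, 10 to 14 N at the stop, plus about 8 N per 0.1 m/s. Let go, it rises in under 0.5 s. Each stroke that goes to the stop (within about 2 mm) and back up lifts the pin one notch of about 8 mm (the first one 1 to 14 mm) as it rises. Further strokes after the pin is fully out do nothing.
- latch_tip (a point): Point on the upper face of the orange latch flap, in the middle of its width, 6 mm short of its free end. The flap is 46 mm long from its hinge, 30 mm wide, 4 mm thick; when shut this point is 5 mm above the lid's top face, at (-71, 0) mm in jug x, y.
- latch_hinge (a point): Middle of the latch's hinge line, which runs along jug y, 3 mm above the lid's top face at (-31, 0) mm in jug x, y. The flap points outward (jug -x) from it.
- latch (a joint): Latch angle in rad: 0 lies flat on the lid (shut), larger means its free end is raised (it starts between 0.55 and 0.9). A stiff hinge (about 0.07 N m) that stays where it is left; pushing down on the free end with some 2 to 4 N shuts it.
- pin (a joint): How far the indicator pin has come out, in m: starts between 0 and 0.008, fully out at 0.031 to 0.032 (last notch; the one before it ends near 0.023). It stays where the strokes have lifted it; three or four full strokes are needed from the start.
- pin_tip (a point): Top of the red indicator pin (cap 13 mm across, stem 9 mm): 15 mm above the lid's top face when the pin is at 0, 46 mm when fully out, when the 7 mm green ring at its foot is wholly visible. It is not to be touched.
- pin_head: The same red indicator pin as a body, stem and cap; its origin is 11 mm below the cap's top, on the pin's axis.
- teacup: Bystander: loose blue ceramic teacup, 76 mm across, 62 mm tall; origin centre of its underside.
- tea_tin: Bystander: loose green tea tin, 68 mm across, 115 mm tall; origin centre of its underside.
- stopper: Bystander: loose red silicone stopper, 60 mm across, 36 mm tall; origin centre of its underside.
- herb_jar: Bystander: loose green glass jar with a white cap, 62 mm across, 95 mm tall; origin centre of its underside.
- strainer: Bystander: loose stainless strainer, bowl 76 mm across and 28 mm tall, with a handle to 155 mm along its -x; origin centre of the bowl's underside.
- spoon: Bystander: loose spoon lying on the counter; origin at its underside.
Mind the look-alikes: they are no part of the job. Leave any yellow look-alike of the jug alone.

How it is judged:
By the outcome, as a careful person would: the job done as asked, in the order asked, and still so for the second after the job is handed in, with the robot touching nothing.
It also fails if it takes over 51 s, if anything falls off the work surface, if the arm or the gripper's body presses on something with over 40 N, if the wrist force passes 120 N, or if a joint passes its speed limit or range.

## Working session

There is one attempt and no reset: what is moved stays moved. The work goes in short steps, Python scripts to look and compute and a shell command to move; the robot and the scene stay as the last step left them, time stands still between calls to the robot, and variables do not carry over. Pictures are saved under pics/ and viewed, at most 10 in all, crops included, and the job is handed in when it is done.

```bash
mkdir -p pics
cat > h.py <<'E'
import numpy as np, cv2
from workcell import bot
from scipy.spatial.transform import Rotation as R
def ray(cam,uv):
    i=bot.camera_info(cam);K=np.array(i["intrinsics"]);T=np.array(i["camera_from_world"])
    d=T[:3,:3].T@np.linalg.solve(K,[uv[0],uv[1],1]);o=-T[:3,:3].T@T[:3,3]
    return o,d/np.linalg.norm(d)
def atz(cam,uv,z):
    o,d=ray(cam,uv);return o+d*(z-o[2])/d[2]
def tri(a,b):
    (o1,d1),(o2,d2)=ray(*a),ray(*b)
    s=np.linalg.lstsq(np.c_[d1,-d2],o2-o1,rcond=None)[0]
    p,q=o1+s[0]*d1,o2+s[1]*d2;return (p+q)/2,np.linalg.norm(p-q)
E
python3 - <<'E'
from h import *
a=bot.camera("side");b=bot.camera("top")
cv2.imwrite("pics/side.png",a);cv2.imwrite("pics/top.png",b)
for n in ["jug","plunger_top","latch_tip","latch_hinge","pin_tip"]:
    for c in ["side","top"]:
        print(n,c,[(np.round(r["uv"]).tolist(),round(r["confidence"],2)) for r in bot.spot_point(c,n)])
print(bot.get_obs())
E
```

```text
jug side [([261.0, 213.0], 0.83), ([315.0, 194.0], 0.74), ([306.0, 153.0], 0.71), ([326.0, 252.0], 0.69)]
jug top [([260.0, 181.0], 0.72), ([144.0, 293.0], 0.61)]
plunger_top side [([263.0, 164.0], 0.71), ([302.0, 93.0], 0.55), ([335.0, 202.0], 0.47)]
plunger_top top [([251.0, 260.0], 0.73), ([253.0, 157.0], 0.56), ([110.0, 312.0], 0.49)]
latch_tip side [([320.0, 188.0], 0.74), ([323.0, 117.0], 0.6), ([325.0, 199.0], 0.55), ([232.0, 165.0], 0.43)]
latch_tip top [([274.0, 292.0], 0.63), ([237.0, 186.0], 0.56), ([123.0, 272.0], 0.54)]
latch_hinge side [([324.0, 204.0], 0.73), ([244.0, 167.0], 0.64), ([314.0, 109.0], 0.6)]
latch_hinge top [([243.0, 174.0], 0.78), ([265.0, 274.0], 0.65), ([123.0, 288.0], 0.54), ([238.0, 186.0], 0.46)]
pin_tip side []
pin_tip top [([137.0, 314.0], 0.47), ([238.0, 271.0], 0.43), ([230.0, 153.0], 0.41)]
{'clock': 0.6, 'joint_pos': array([-1.29299576e+00,  2.40605842e-01,  5.00086567e-03,  1.33520024e+00,
       -4.48553239e-05,  1.57084230e+00]), 'joint_vel': array([-0.00116039, -0.00012522,  0.00110136,  0.00157652, -0.00025984,
        0.00068855]), 'tau': array([-6.44553402e-04, -3.71976221e+01,  2.52570194e+01,  1.41628549e-03,
       -9.49181299e-05, -2.62488420e-06]), 'eef_pos': array([ 0.13710844, -0.48083387,  0.25330387]), 'tool_rot': array([ 9.90372037e-01,  1.38431308e-01, -2.28272943e-05, -1.29773816e-06]), 'ft_force': array([ 0.35011521,  0.23154587, -0.08354319]), 'ft_torque': array([-0.02414537, -0.03186675,  0.01644639]), 'grasp_force': 0.0, 'grip_width': 0.08529362960044881}
```

View pics/side.png

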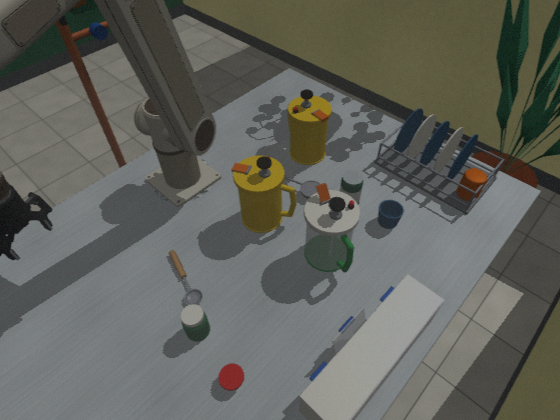

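View pics/top.png

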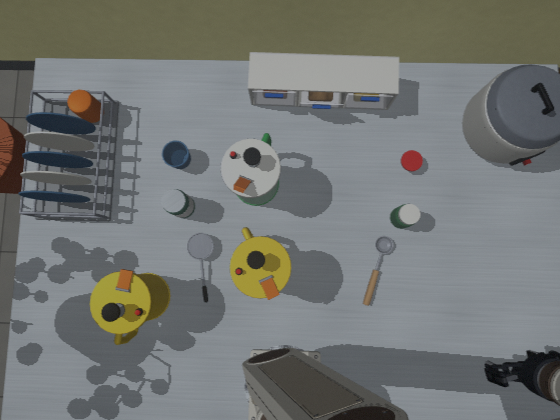

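Candidates: a yellow jug at top (261,267)/side (261,195), a yellow jug at top (120,303)/side (308,130), and the clear jug with white lid and green handle at top (251,168)/side (331,230). The last one fits the description ("clear", white lid, green handle). I'll confirm it in a crop and compute its geometry.

Run:
```python
from h import *
a=cv2.imread("pics/side.png")[165:285,270:390];b=cv2.imread("pics/top.png")[110:230,190:310]
cv2.imwrite("pics/crop.png",np.hstack([cv2.resize(x,(400,400),interpolation=cv2.INTER_CUBIC) for x in(a,b)]))
for n,s,t in [("plunger",(336,202),(253,157)),("tip",(320,188),(237.5,187)),("hinge",(324,204),(243,174)),("pin",(351,204),(233.5,155))]:
    p,e=tri(("side",s),("top",t));print(n,p.round(3),round(e,4))
print("plunger@.246",atz("top",(253,157),.246).round(3))
for z in (.198,):print("lid",atz("top",(250,168),z).round(3))
i=bot.camera_info("wrist");print(np.round(i["hand_eye"],3),np.round(i["intrinsics"],0))
m=[r for r in bot.silhouettes("top","jug")]
for r in m: print(np.round(r["uv"]),r["confidence"],r["mask"].sum())
for n in ["teacup","herb_jar","strainer"]:
    for r in bot.spot_point("top",n): print(n,r["uv"],round(r["confidence"],2),atz("top",r["uv"],0).round(3))
```

```text
plunger [0.575 0.088 0.246] 0.004
tip [0.505 0.12  0.222] 0.0057
hinge [0.538 0.107 0.197] 0.0163
pin [0.589 0.139 0.206] 0.004
plunger@.246 [0.573 0.086 0.246]
lid [0.558 0.097 0.198]
[[ 0.    -0.953 -0.304  0.077]
 [ 1.    -0.     0.001  0.001]
 [-0.001 -0.304  0.953 -0.12 ]
 [ 0.     0.     0.     1.   ]] [[302.   0. 276.]
 [  0. 302. 210.]
 [  0.   0.   1.]]
[126. 302.] 0.96 4114
[259. 268.] 0.88 3063
[255. 168.] 0.67 3251
teacup [179.6, 158.3] 0.83 [0.628 0.322 0.   ]
herb_jar [398.3, 220.9] 0.85 [ 0.459 -0.31   0.   ]
strainer [200.7, 245.2] 0.69 [0.377 0.249 0.   ]
```

View pics/crop.png

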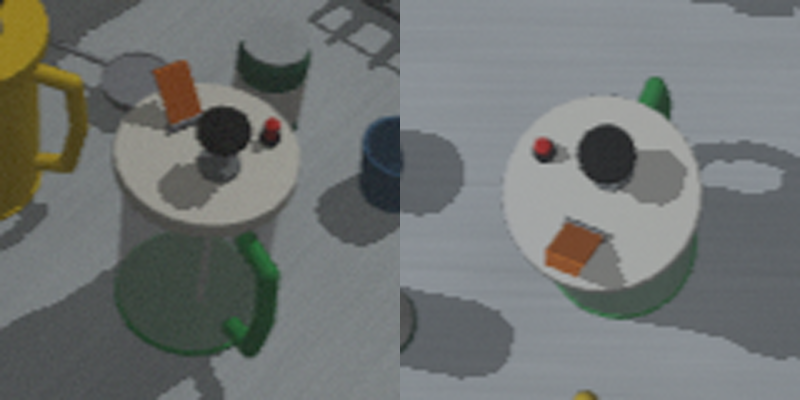

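The crop confirms it: white-lidded clear jug, orange latch raised, black knob, red pin, green handle. The jug centre is about (0.557, 0.095) with yaw about -23°, so the shut latch tip lands near (0.492, 0.122). I'll rise, close and swing over above the latch.

```bash
python3 -m inch '[0,0,40,0,0,0,0, 0,0,80,0,0,0.12,0, 0,20,110,0,0,0.24,0, 20,50,110,0,0,0.36,0, 40,85,110,0,0,0.48,0, 60,120,110,0,0,0.6,0, 80,155,110,0,0,0.72,0, 100,190,110,0,0,0.84,0]' && python3 -m inch '[20,35,0,0,0,0.05,0, 40,70,0,0,0,0.05,0, 60,105,0,0,0,0.05,0, 80,140,0,0,0,0.05,0, 100,175,0,0,0,0.05,0, 120,210,0,0,0,0.05,0, 140,245,0,0,0,0.05,0, 160,280,0,0,0,0.05,0]' && python3 -m inch '[20,30,0,0,0,0,0, 40,50,0,0,0,0,0, 60,80,0,0,0,0,0, 80,100,0,0,0,0,0, 96,132,0,0,0,0,0, 96,132,0,0,0,0,0, 96,132,0,0,0,0,0]'
cat >> h.py <<'E'
def wray(uv,o=None):
    o=o or bot.get_obs();i=bot.camera_info("wrist");H=np.array(i["hand_eye"]);K=np.array(i["intrinsics"])
    M=np.eye(4);M[:3,:3]=R.from_quat(o["tool_rot"]).as_matrix();M[:3,3]=o["eef_pos"];T=M@H
    d=T[:3,:3]@np.linalg.solve(K,[uv[0],uv[1],1]);return T[:3,3],d
def watz(uv,z):
    p,d=wray(uv);return p+d*(z-p[2])/d[2]
E
python3 - <<'E'
from h import *
o=bot.get_obs();print(o["clock"],o["eef_pos"].round(4),o["joint_pos"].round(2),R.from_quat(o["tool_rot"]).as_matrix().round(3).tolist(),o["grip_width"],o["ft_force"].round(2))
cv2.imwrite("pics/w1.png",bot.camera("wrist"))
for n,z in [("plunger_top",.246),("latch_tip",.222),("latch_hinge",.201),("pin_tip",.215),("jug",0)]:
    for r in bot.spot_point("wrist",n): print(n,np.round(r["uv"]),round(r["confidence"],2),watz(r["uv"],z).round(4))
E
```

```text
clock: 1.47
eef_pos: [0.2374, -0.2892, 0.3635]
tool_rot: [0.847, 0.532, 0.0, 0.0]
ft_force: [0.8, -0.6, -0.3]
grip_width: 0.0
grasp_force: 0.0
clock: 2.13
eef_pos: [0.3976, -0.0088, 0.3637]
tool_rot: [0.834, 0.551, 0.0, 0.0]
ft_force: [0.7, -0.9, -0.2]
grip_width: 0.0
grasp_force: 0.0
clock: 2.72
eef_pos: [0.4935, 0.1226, 0.3622]
tool_rot: [0.833, 0.553, -0.001, -0.0]
ft_force: [-0.1, 0.3, 0.3]
grip_width: 0.0001
grasp_force: 0.0
2.7167 [0.4935 0.1226 0.3622] [ 0.24  0.24  0.29  1.62 -0.    2.21] [[0.389, 0.921, -0.002], [0.921, -0.389, -0.001], [-0.001, -0.001, -1.0]] 0.00010145054171623941 [-0.11  0.35  0.35]
plunger_top [386. 214.] 0.78 [0.5766 0.0826 0.246 ]
plunger_top [147. 321.] 0.73 [0.3402 0.0688 0.246 ]
latch_tip [292. 208.] 0.81 [0.5048 0.1099 0.222 ]
latch_tip [111. 346.] 0.61 [0.2704 0.0427 0.222 ]
latch_tip [372. 141.] 0.32 [0.5898 0.1384 0.222 ]
latch_hinge [134. 323.] 0.9 [0.2911 0.0477 0.201 ]
latch_hinge [319. 198.] 0.69 [0.5312 0.1021 0.201 ]
pin_tip [371. 145.] 0.7 [0.59   0.1335 0.215 ]
pin_tip [114. 278.] 0.62 [0.3115 0.1098 0.215 ]
jug [196. 238.] 0.96 [0.316  0.0558 0.    ]
jug [35. 64.] 0.93 [0.2292 0.3915 0.    ]
jug [226.  50.] 0.55 [0.4927 0.2989 0.    ]
```

View pics/w1.png

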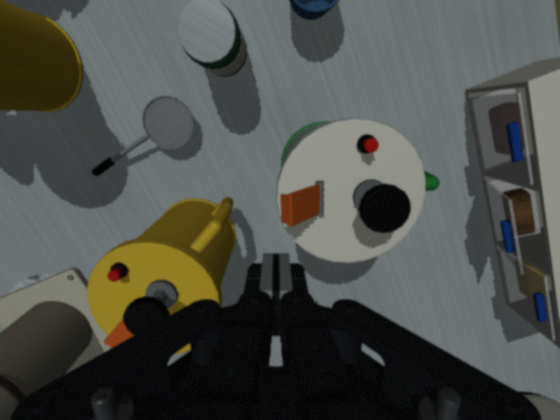

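The wrist view shows the lid centred near (350,190), the latch at (300,203), the plunger at (384,208) and the pin at (368,145). It agrees with the fixed cameras. The fingertip target on the latch is about (0.497, 0.119), so I'll descend and press.

```bash
python3 -m inch '[3,-3,-30,0,0,0,0, 3,-3,-60,0,0,0,0, 3,-3,-84,0,0,0,0, 3,-3,-92,0,0,0,0, 3,-3,-98,0,0,0,0, 3,-3,-104,0,0,0,0, 3,-3,-110,0,0,0,0, 3,-3,-116,0,0,0,0]' && python3 -m inch '[0,0,-5,0,0,0,0, 0,0,-10,0,0,0,0, 0,0,-14,0,0,0,0, 0,0,-17,0,0,0,0, 0,0,-17,0,0,0,0]'
```

```text
clock: 3.68
eef_pos: [0.4959, 0.119, 0.2493]
tool_rot: [0.834, 0.551, 0.001, -0.001]
ft_force: [-5.0, 2.9, 6.7]
grip_width: -0.0
grasp_force: 3.5
clock: 4.1
eef_pos: [0.4956, 0.1182, 0.2297]
tool_rot: [0.834, 0.551, -0.001, -0.0]
ft_force: [-2.9, 1.3, 2.0]
grip_width: 0.0001
grasp_force: 1.5
```

```bash
python3 -m inch '[-1,0.5,-3,0,0,0,0, -1,0.5,-5,0,0,0,0, -1,0.5,-6,0,0,0,0, -1,0.5,-6,0,0,0,0]'
```

```text
clock: 4.43
eef_pos: [0.494, 0.1195, 0.2256]
tool_rot: [0.834, 0.552, 0.0, -0.001]
ft_force: [-8.5, 2.6, 11.4]
grip_width: -0.0003
grasp_force: 6.9
```

Contact force of 11 N with the tip at z≈0.2036 (lid + 5 mm) means the latch is flat. I'll rise and look.

```bash
python3 -m inch '[0,0,10,0,0,0,0, 0,0,40,0,0,0,0, 0,0,75,0,0,0,0, 20,-10,100,0,0,0,0, 20,-10,100,0,0,0,0, 20,-10,100,0,0,0,0]'
python3 - <<'E'
from h import *
a=bot.camera("wrist");s=bot.camera("side")
for n,z in [("plunger_top",.246),("latch_tip",.203),("latch_hinge",.201),("pin_tip",.215)]:
    for r in bot.spot_point("wrist",n): print(n,np.round(r["uv"]),round(r["confidence"],2),watz(r["uv"],z).round(4))
s=cv2.resize(s[165:285,270:390],(420,420),interpolation=cv2.INTER_CUBIC)
cv2.imwrite("pics/w2.png",np.hstack([a[:,180:],s]))
E
```

```text
clock: 4.93
eef_pos: [0.5175, 0.1082, 0.326]
tool_rot: [0.835, 0.551, 0.002, 0.002]
ft_force: [-0.4, -0.4, -0.8]
grip_width: -0.0
grasp_force: 0.0
plunger_top [ 91. 351.] 0.68 [0.3372 0.0696 0.246 ]
latch_tip [240. 205.] 0.72 [0.4887 0.124  0.203 ]
latch_tip [ 66. 370.] 0.56 [0.2544 0.036  0.203 ]
latch_hinge [292. 202.] 0.63 [0.5295 0.1092 0.201 ]
pin_tip [349. 142.] 0.82 [0.5869 0.1391 0.215 ]
pin_tip [ 57. 295.] 0.51 [0.3101 0.115  0.215 ]
```

View pics/w2.png

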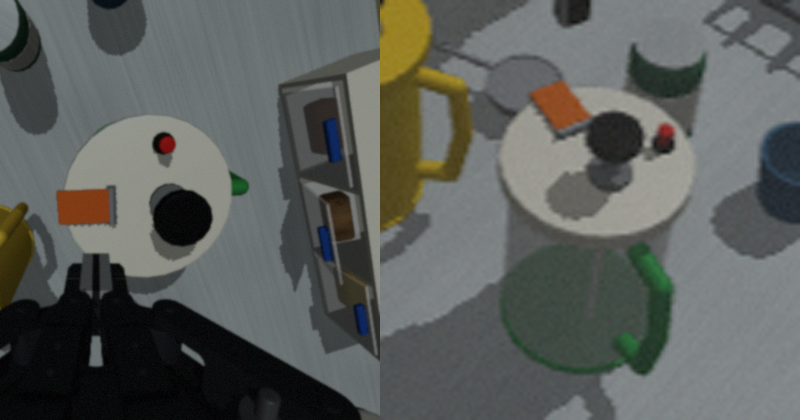

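The latch lies flat (orange flap at (265,207) in the full wrist frame) and the knob is at (362,217). I'll locate the knob.

Run:
```python
from h import *
a=bot.camera("wrist");g=(a.max(2)<45).astype(np.uint8)
n,l,st,c=cv2.connectedComponentsWithStats(g)
for i in range(1,n):
    if st[i,4]>200: print(st[i],c[i].round(1),watz(c[i],.240).round(4),watz(c[i],.246).round(4))
for uv in [(362,217),(344,142)]: print(watz(uv,.246).round(4),watz(uv,.215).round(4))
o=bot.get_obs();print(o["eef_pos"].round(4),o["clock"])
```

```text
[159   0  55  60 801] [197.   39.4] [0.5181 0.2362 0.24  ] [0.5189 0.2346 0.246 ]
[  0  69  38  35 513] [15.8 85.9] [0.402  0.2577 0.24  ] [0.4062 0.2553 0.246 ]
[492  98  34  65 721] [504.5 127.6] [0.6782 0.1128 0.24  ] [0.6742 0.1147 0.246 ]
[ 59 158  25  21 265] [ 70.4 168.3] [0.4032 0.201  0.24  ] [0.4074 0.2003 0.246 ]
[ 340  189   60   58 2667] [368.8 217.7] [0.5782 0.088  0.24  ] [0.5772 0.0907 0.246 ]
[508 192  27  13 222] [522.  197.3] [0.681  0.0606 0.24  ] [0.677  0.0641 0.246 ]
[526 234  32  49 685] [542.7 258.3] [0.6875 0.0067 0.24  ] [0.6833 0.0118 0.246 ]
[    0   254   545   166 48474] [256.  367.3] [ 0.4492 -0.0032  0.24  ] [0.452  0.0022 0.246 ]
[0.5731 0.093  0.246 ] [0.5775 0.0795 0.215 ]
[0.5783 0.1459 0.246 ] [0.5835 0.1407 0.215 ]
[0.5145 0.1087 0.3233] 5.2833
```

```bash
python3 -m inch '[31,-10,0,0,0,0,0, 62,-20,0,0,0,0,0, 62,-20,-20,0,0,0,0, 62,-20,-44,0,0,0,0, 62,-20,-50,0,0,0,0, 62,-20,-50,0,0,0,0]' && python3 -m inch '[0,0,-8,0,0,0,0, 0,0,-16,0,0,0,0, 0,0,-24,0,0,0,0, 0,0,-30,0,0,0,0, 0,0,-33,0,0,0,0, 0,0,-34,0,0,0,0, 0,0,-34,0,0,0,0]'
python3 - <<'E'
from h import *
s=bot.camera("side");o=bot.get_obs();print(o["clock"],o["eef_pos"].round(4),o["ft_force"].round(1))
s=cv2.resize(s[165:285,270:390],(420,420),interpolation=cv2.INTER_CUBIC)
cv2.imwrite("pics/w3.png",np.hstack([bot.camera("wrist")[:,180:],s]))
E
```

```text
clock: 5.78
eef_pos: [0.5754, 0.0885, 0.2714]
tool_rot: [0.834, 0.551, -0.003, -0.001]
ft_force: [-0.2, -0.4, -0.2]
grip_width: -0.0003
grasp_force: 0.0
clock: 6.37
eef_pos: [0.5776, 0.089, 0.2445]
tool_rot: [0.834, 0.551, 0.003, 0.001]
ft_force: [-4.1, -1.5, 12.4]
grip_width: -0.0003
grasp_force: 6.0
6.4167 [0.5776 0.089  0.2447] [-4.2 -0.3 12.2]
```

View pics/w3.png

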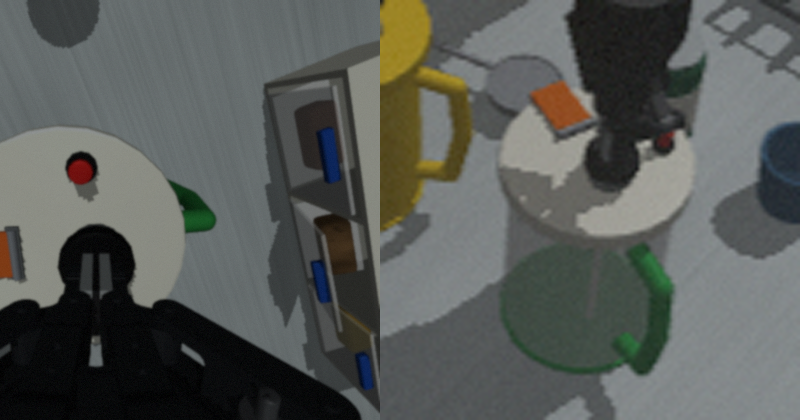

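The fingertips sit centrally on the knob, well clear of the pin at (260,168). The tip is about 4 mm short of the stop, so I'll press on.

```bash
python3 -m inch '[0,0,-3,0,0,0,0, 0,0,-5,0,0,0,0, 0,0,-5,0,0,0,0]' && python3 -m inch '[0,0,-2,0,0,0,0, 0,0,-4,0,0,0,0, 0,0,-4,0,0,0,0]'
```

```text
clock: 6.72
eef_pos: [0.5777, 0.0889, 0.2401]
tool_rot: [0.834, 0.551, 0.003, 0.001]
ft_force: [-4.3, -0.0, 13.6]
grip_width: 0.0002
grasp_force: 6.6
clock: 6.97
eef_pos: [0.5789, 0.089, 0.2401]
tool_rot: [0.834, 0.551, 0.006, 0.003]
ft_force: [-7.9, -1.5, 28.4]
grip_width: 0.0001
grasp_force: 13.7
```

The bottom stop is at TCP z≈0.240 (28 N with no further travel). Next I'll let it rise fully, then make the second stroke.

```bash
python3 -m inch '[0,0,15,0,0,0,0, 0,0,30,0,0,0,0, 0,0,50,0,0,0,0, 0,0,50,0,0,0,0, 0,0,50,0,0,0,0, 0,0,50,0,0,0,0, 0,0,50,0,0,0,0, 0,0,50,0,0,0,0]' && python3 -m inch '[0,0,-12,0,0,0,0, 0,0,-22,0,0,0,0, 0,0,-32,0,0,0,0, 0,0,-40,0,0,0,0, 0,0,-46,0,0,0,0, 0,0,-49,0,0,0,0, 0,0,-49,0,0,0,0, 0,0,-49,0,0,0,0]'
```

```text
clock: 7.63
eef_pos: [0.5766, 0.0886, 0.2802]
tool_rot: [0.834, 0.551, -0.001, -0.0]
ft_force: [0.2, 0.1, -0.1]
grip_width: -0.0002
grasp_force: 0.0
clock: 8.3
eef_pos: [0.5785, 0.0888, 0.2399]
tool_rot: [0.834, 0.551, 0.005, 0.002]
ft_force: [-7.7, -1.1, 31.8]
grip_width: 0.0
grasp_force: 16.0
```

```bash
python3 -m inch '[0,0,15,0,0,0,0, 0,0,30,0,0,0,0, 0,0,50,0,0,0,0, 0,0,50,0,0,0,0, 0,0,50,0,0,0,0, 0,0,50,0,0,0,0, 0,0,50,0,0,0,0, 0,0,50,0,0,0,0]' && python3 -m inch '[0,0,-12,0,0,0,0, 0,0,-22,0,0,0,0, 0,0,-32,0,0,0,0, 0,0,-40,0,0,0,0, 0,0,-46,0,0,0,0, 0,0,-50,0,0,0,0, 0,0,-50,0,0,0,0, 0,0,-50,0,0,0,0]' && python3 -m inch '[0,0,15,0,0,0,0, 0,0,30,0,0,0,0, 0,0,50,0,0,0,0, 0,0,50,0,0,0,0, 0,0,50,0,0,0,0, 0,0,50,0,0,0,0, 0,0,50,0,0,0,0, 0,0,50,0,0,0,0]'
python3 - <<'E'
from h import *
s=bot.camera("side")
s=cv2.resize(s[165:285,270:390],(420,420),interpolation=cv2.INTER_CUBIC)
cv2.imwrite("pics/w4.png",np.hstack([bot.camera("wrist")[:,180:],s]))
E
```

```text
clock: 8.97
eef_pos: [0.5765, 0.0886, 0.2806]
tool_rot: [0.834, 0.551, -0.001, -0.001]
ft_force: [-0.5, -0.2, 0.2]
grip_width: 0.0002
grasp_force: 0.0
clock: 9.63
eef_pos: [0.5784, 0.0888, 0.2399]
tool_rot: [0.834, 0.551, 0.005, 0.002]
ft_force: [-8.5, -1.1, 31.9]
grip_width: -0.0001
grasp_force: 16.0
clock: 10.3
eef_pos: [0.5765, 0.0886, 0.2806]
tool_rot: [0.834, 0.551, -0.001, -0.001]
ft_force: [-0.2, 0.0, -0.1]
grip_width: 0.0002
grasp_force: 0.0
```

View pics/w4.png

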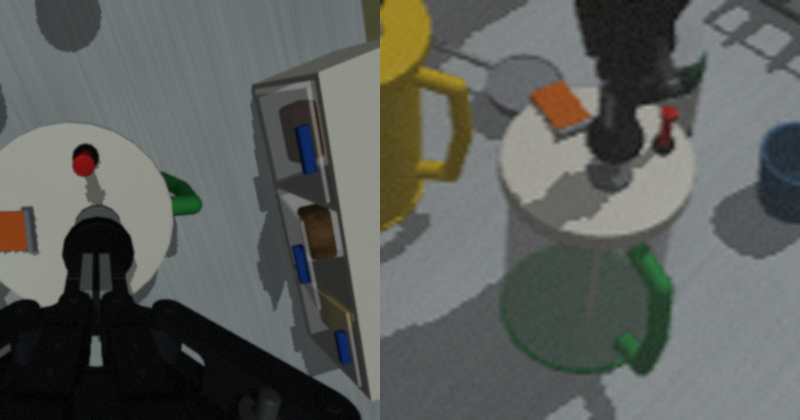

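After three strokes the pin (side crop (668,125)) is well up but no green ring shows yet. I'll make another stroke, plus one more since extra strokes do nothing, then back off and look.

```bash
python3 -m inch '[0,0,-12,0,0,0,0, 0,0,-22,0,0,0,0, 0,0,-32,0,0,0,0, 0,0,-40,0,0,0,0, 0,0,-46,0,0,0,0, 0,0,-50,0,0,0,0, 0,0,-50,0,0,0,0, 0,0,-50,0,0,0,0]' && python3 -m inch '[0,0,15,0,0,0,0, 0,0,30,0,0,0,0, 0,0,50,0,0,0,0, 0,0,50,0,0,0,0, 0,0,50,0,0,0,0, 0,0,50,0,0,0,0, 0,0,50,0,0,0,0, 0,0,50,0,0,0,0]' && python3 -m inch '[0,0,-12,0,0,0,0, 0,0,-22,0,0,0,0, 0,0,-32,0,0,0,0, 0,0,-40,0,0,0,0, 0,0,-46,0,0,0,0, 0,0,-50,0,0,0,0, 0,0,-50,0,0,0,0, 0,0,-50,0,0,0,0]' && python3 -m inch '[0,0,15,0,0,0,0, 0,0,30,0,0,0,0, 0,0,50,0,0,0,0, 0,0,50,0,0,0,0, 0,0,50,0,0,0,0, 0,0,50,0,0,0,0, 0,0,80,0,0,0,0, 0,0,100,0,0,0,0]' && python3 -m inch '[-15,-20,10,0,0,0,0, -30,-50,20,0,0,0,0, -45,-80,20,0,0,0,0, -60,-110,20,0,0,0,0, -60,-110,20,0,0,0,0, -60,-110,20,0,0,0,0]'
python3 - <<'E'
from h import *
s=bot.camera("side");t=bot.camera("top")
f=lambda x:cv2.resize(x,(400,400),interpolation=cv2.INTER_CUBIC)
cv2.imwrite("pics/w5.png",np.hstack([f(s[175:255,290:370]),f(t[110:230,190:310])]))
E
```

```text
clock: 11.07
eef_pos: [0.5785, 0.0888, 0.2399]
tool_rot: [0.834, 0.551, 0.005, 0.002]
ft_force: [-7.4, -0.9, 30.7]
grip_width: 0.0002
grasp_force: 15.3
clock: 11.73
eef_pos: [0.5765, 0.0886, 0.2807]
tool_rot: [0.834, 0.551, -0.001, -0.001]
ft_force: [-0.2, -1.1, -1.1]
grip_width: 0.0001
grasp_force: 0.0
clock: 12.4
eef_pos: [0.5784, 0.0888, 0.2399]
tool_rot: [0.834, 0.551, 0.005, 0.002]
ft_force: [-8.3, -0.7, 32.0]
grip_width: 0.0004
grasp_force: 16.1
clock: 13.07
eef_pos: [0.5757, 0.0884, 0.3302]
tool_rot: [0.834, 0.551, -0.003, -0.001]
ft_force: [-0.1, 0.7, 1.5]
grip_width: 0.0001
grasp_force: 0.0
clock: 13.57
eef_pos: [0.5161, -0.0227, 0.3511]
tool_rot: [0.835, 0.55, -0.001, -0.001]
ft_force: [0.0, -0.3, 0.3]
grip_width: -0.0003
grasp_force: 0.0
```

View pics/w5.png

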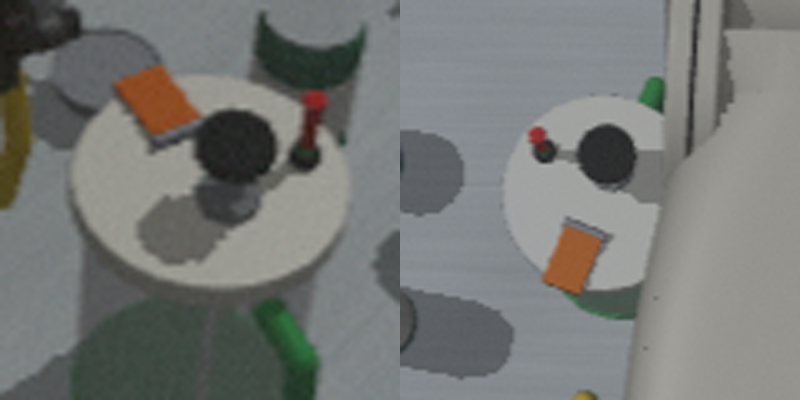

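The jug stands in the same place, the latch is flat and the plunger is up. The pin is tall, but the ring isn't resolved. I'll measure the pin tip height and check for green at its foot.

Run:
```python
from h import *
s=bot.camera("side");t=bot.camera("top")
def red(im,r,c):
    x=im[r[0]:r[1],c[0]:c[1]].astype(int);m=(x[...,2]>120)&(x[...,2]>2*x[...,1])&(x[...,1]<70);v,u=np.nonzero(m);return u+c[0],v+r[0]
u,v=red(s,(185,215),(340,362));print("side",u.min(),u.max(),v.min(),v.max());su=(u[v<v.min()+3].mean(),v.min()+1)
u,v=red(t,(140,170),(222,245));print("top",u.min(),u.max(),v.min(),v.max(),u.mean(),v.mean());tu=(u[v<v.min()+4].mean(),v.min()+2)
print(su,tu,tri(("side",su),("top",tu)))
print(s[190:210,347:356].tolist())
print(s[192:212,350:353].tolist())
for c in("side","top"):
    for r in bot.spot_point(c,"pin_tip"): print(c,np.round(r["uv"],1),r["confidence"])
i=bot.camera_info("side");K=np.array(i["intrinsics"]);T=np.array(i["camera_from_world"])
yaw=np.deg2rad(-23.2);c=np.array([.559,.093]);p=c+np.array([[np.cos(yaw),-np.sin(yaw)],[np.sin(yaw),np.cos(yaw)]])@[.012,.05]
for c_ in("side","top"):
  i=bot.camera_info(c_);K=np.array(i["intrinsics"]);T=np.array(i["camera_from_world"])
  for z in (.198,.205,.213,.221,.236,.244):
    q=K@(T[:3,:3]@[*p,z]+T[:3,3]);print(c_,z,(q[:2]/q[2]).round(1))
```

```text
side 351 354 193 195
top 229 232 148 152 230.64285714285714 150.07142857142858
(np.float64(352.6666666666667), np.int64(194)) (np.float64(230.66666666666666), np.int64(150)) (array([0.58956482, 0.13933633, 0.24518998]), np.float64(0.0011070389714767515))
[[[40, 47, 38], [38, 47, 37], [42, 50, 40], [44, 50, 38], [42, 47, 36], [42, 47, 35], [41, 49, 37], [42, 52, 41], [41, 48, 38]], [[45, 52, 44], [42, 45, 36], [44, 49, 39], [42, 47, 39], [39, 43, 32], [42, 50, 38], [39, 45, 34], [44, 50, 38], [39, 47, 38]], [[72, 75, 73], [57, 64, 58], [49, 55, 46], [42, 47, 40], [45, 52, 40], [42, 46, 37], [46, 49, 41], [45, 50, 38], [55, 62, 54]], [[73, 75, 75], [73, 77, 78], [74, 80, 78], [65, 66, 79], [60, 64, 100], [44, 50, 121], [43, 43, 123], [55, 57, 103], [70, 71, 82]], [[116, 120, 122], [83, 85, 84], [73, 76, 77], [57, 63, 88], [46, 46, 121], [38, 37, 129], [33, 34, 133], [42, 44, 138], [65, 69, 107]], [[144, 152, 151], [132, 135, 137], [105, 110, 112], [65, 68, 95], [35, 37, 116], [42, 43, 134], [34, 38, 133], [40, 43, 138], [60, 61, 108]], [[145, 153, 155], [146, 153, 156], [144, 151, 153]
[... 2568 characters left out ...]
 49, 46], [37, 45, 42]], [[33, 36, 33], [40, 39, 40], [35, 35, 36]], [[38, 38, 38], [37, 37, 37], [48, 49, 53]], [[79, 80, 82], [85, 89, 88], [124, 131, 131]], [[143, 150, 150], [142, 150, 150], [146, 155, 155]], [[149, 157, 158], [149, 156, 158], [147, 156, 157]]]
side [326.7 250.9] 0.52
side [312.  194.8] 0.42
side [356.  194.7] 0.38
top [135.6 313.5] 0.58
top [237.7 269.1] 0.48
top [229.5 150. ] 0.37
side 0.198 [349.1 207.3]
side 0.205 [349.4 205.6]
side 0.213 [349.8 203.6]
side 0.221 [350.1 201.5]
side 0.236 [350.8 197.6]
side 0.244 [351.2 195.5]
top 0.198 [235.1 155. ]
top 0.205 [234.8 154.3]
top 0.213 [234.4 153.4]
top 0.221 [234.  152.5]
top 0.236 [233.2 150.9]
top 0.244 [232.8 149.9]
```

The pin tip is at z≈0.245, i.e. 46–47 mm above the lid, so it is fully out. Green ring pixels show at its foot (side rows 204–206). The hand is clear, so I'm handing in.

```bash
python3 -c "
from workcell import bot
print(bot.job_done())"
```

```text
the job is handed in; nothing more can be done
None
```

I handed the job in with the latch pushed flat, five full pump strokes made, the plunger up, the pin fully out with its green ring showing, and the hand clear.

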